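# Hang the rinsed glue cup on its drip peg

## Task

Two rinsed steel glue cups stand mouth-down on the saw's sliding table. Pick up the taller cup and hang it, mouth-down, on the longer of the two leaning drip pegs, slid all the way down until the peg's tip meets the inside of its bottom, so that it drains clear of the dish. Let go of it, and leave the shorter cup standing where it is.

Things in the scene. Friction and masses are not known exactly. Their poses are not given: they have to be found in the camera images.
- tall_cup: the taller steel cup, loose, about 0.12 kg, mouth-down: 95 mm high, 58 mm across the mouth (61 over its bead), 50 mm across the closed end, about 52 mm where gripped 20 to 40 mm below that; inside 91 mm deep, 52 mm wide at the mouth, walls 3 mm. Origin: centre of the mouth rim (on the table at the start); z axis runs from the mouth to the closed end (up at the start). Round: yaw has no meaning.
- squat_cup: the shorter cup of the same steel and mouth, 60 mm high, 53 mm across the closed end, also mouth-down; same frame as the tall cup. Stays where it is.
- long_peg_tip (a point): tip of the long wooden peg, 126 mm above the table. Taper 135 mm long, 16 mm thick at the tip, 36 mm thick 91 mm below it; fixed on a grey steel dish 130 x 104 x 14 mm that does not move. Leans 25 degrees, roughly to the robot's left, yaw varies. z axis: out along the peg; y: level, across the lean. Tall cup fully on: its z along this z (up to 13 degrees of play), mouth 91 mm below the tip.
- short_peg_tip (a point): tip of the shorter peg, 70 mm long, on an equal dish of its own; same axes, tip 67 mm above the table. On it the tall cup would stand on the dish. Stays empty.
Not all that is in view belongs to the job. Leave any purple look-alike of the tall_cup alone.

How it is judged:
By the outcome, as a careful person would: the job done as asked, in the order asked, and still so for the second after the job is handed in, with the robot touching nothing.
It also fails if it takes over 38 s, if anything falls off the work surface, if the arm or the gripper's body presses on something with over 40 N, if the wrist force passes 120 N, or if a joint passes its speed limit or range.

## Robot

A 6-joint arm with a two-finger parallel gripper is mounted at the origin on a cart in front of the work surface, level with it; the furniture and walls round the work are solid. World frame = base frame: x ahead of the robot, y to its left, z up, the work surface at z = 0. Lengths are in m, angles in degrees, forces in N, time in s.
With the tool pointing down it reaches from about 0.275 to 0.825 m from the base axis. Payload 5.2 kg.
Tool frame: the origin (TCP) lies on the centre line of the jaws, within the pads' length; the fingertips stand 25 mm ahead of it and the grasp point (between the pads) lies 6 mm ahead of it (ctrl.tip_extent is the distance from the TCP to the fingertips, in m); z points along the fingers, y is the line along which they close (so a half turn about z gives the same grasp; the last joint's range is limited). The gripper opens to 93 mm and grips with 3 to 60 N. Pads are 15 mm wide; open, the fingers measure 128 mm over their backs; the gripper's body (75 mm by 188 mm) begins 65 mm behind the grasp point.
Start: joints at [-88.568, 14.817, 87.949, -0, 77.235, -11.62], TCP at [0.124, -0.536, 0.244] pointing down, gripper open.
Joint ranges: [-179.93, 179.93], [-52.35, 119.4], [10.71, 147.94], [-69.91, 249.91], [12.55, 155.21], [-178.61, 178.61]. Speed limits (degrees/s): [147.25, 147.25, 180, 180, 180, 180].

## Interface

Orientations are given as [roll, pitch, yaw] about the fixed x, y, z axes, in that order (R = Rz(yaw) Ry(pitch) Rx(roll)).
In Python, from workcell import ctrl gives the robot as it stands.
- The arm moves only by the tool carry_out, never from a script. Its argument "commands" is a list that holds one entry, the list of rows, each a list of 7 numbers: the turn, a rotation vector about the tool's x, y, z in degrees, then the shift along the tool's x, y, z in mm, then the opening, from 0 (shut) to 1 (fully open). A call has 1 to 8 rows; each row shifts and turns the commanded pose from where the row before left it, along the tool's axes as they then stand; what a row does not reach is not made up. A row lasts 1/8 s, in which the tool goes at most 62.5 mm and 10.7 degrees, less where a joint would pass 70% of its speed; a pose out of reach is approached as far as the arm can. A call with a gripper value outside its range is refused whole. The fingers move at their own pace and stop on an object; "grip_force" is the grip in N (left out, the last holds). Time passes only in rows, so rows that do not move let the fingers close. It gives the time, the measured TCP pose, the force, the opening and the grip force at its end, in the units of the state.
- ctrl.get_state(): the state, without advancing time (a new reading comes with each control period).
- ctrl.grab_frame(name): name is "scene" or "top" or "wrist"; returns a dict with "img" (400x640x3 uint8, red, green, blue), "fov_y" (degrees; the focal length in pixels is half the picture's height over the tangent of half this angle, whatever the lens; pixels are square), "cx", "cy" (the principal point, pixels), "distortion" ([k1, k2, p1, p2, k3] as OpenCV has them; the pictures are not rectified), "T" (4x4, takes a point from camera to world coordinates). Camera axes: x right, y down, z forward; pixel columns grow to the right and rows downward; lengths in m; the calibration is good to about 2 mm. A picture is of the moment at which its call begins. There is no depth.
- ctrl.hand_in(): hands the job in; it is judged then, once.
The state is a dict: "time": time; "joints": joint angles; "dq": joint speeds; "tau": joint torques, N m; "tool_pos": TCP position; "ee_rot": TCP orientation; "force": force on the tool from outside, world axes, zero at the start; "ft_torque": the same for the moment, N m; "opening": opening from 0.0 (shut) to 1.0 (fully open); "gripper_force": force on a finger pad.
Only numpy, scipy, OpenCV 4.12 (cv2) and the standard library are available. Lean on these libraries where they do the work, as an engineer would, in place of code of your own. Each camera call takes 0.05 s, during which the arm holds its last target. There are 200 camera calls.

## Working session

There is one attempt and no reset: what is moved stays moved. The work goes in short steps, Python scripts to look and compute and a tool call to move; the robot and the scene stay as the last step left them, time stands still between calls to the robot, and variables do not carry over. Pictures are saved under pics/ and viewed, at most 10 in all, crops included, and the job is handed in when it is done.

Besides the shell and the picture viewer there is one more tool, called after "Request:" as a command line: name --argument value ..., lists and objects as JSON in quotes. carry_out: Moves the arm, as the interface text tells. Its arguments: {"type":"object","properties":{"commands":{"type":"array","items":{"type":"array","items":{"type":"array","items":{"type":"number"}}}},"grip_force":{"type":"number"}},"required":["commands"]}

```bash
mkdir -p pics; cat > h.py <<'E'
import numpy as np, cv2, pickle
from scipy.spatial.transform import Rotation as R
from workcell import ctrl
def grab(n,save=None):
    f=ctrl.grab_frame(n)
    if save: cv2.imwrite(f'pics/{save}.png',f['img'][:,:,::-1]); pickle.dump(f,open(f'pics/{save}.pkl','wb'))
    return f
def K(f):
    h=f['img'].shape[0]; F=h/2/np.tan(np.radians(f['fov_y']/2))
    return np.array([[F,0,f['cx']],[0,F,f['cy']],[0,0,1]])
def ray(f,p):
    u=cv2.undistortPoints(np.array([[p]],float),K(f),np.array(f['distortion'],float))[0,0]
    T=np.array(f['T']); d=T[:3,:3]@[u[0],u[1],1]; return T[:3,3],d/np.linalg.norm(d)
def onz(f,p,z):
    o,d=ray(f,p); return o+d*(z-o[2])/d[2]
def tri(*fp):
    A=np.zeros((3,3));b=np.zeros(3)
    for f,p in fp:
        o,d=ray(f,p);M=np.eye(3)-np.outer(d,d);A+=M;b+=M@o
    X=np.linalg.solve(A,b)
    return X,[float(np.linalg.norm((np.eye(3)-np.outer(ray(f,p)[1],ray(f,p)[1]))@(X-f['T'][:3,3]))*1000) for f,p in fp]
def proj(f,X):
    T=np.linalg.inv(np.array(f['T'])); P=T[:3,:3]@X+T[:3,3]
    return cv2.projectPoints(P.reshape(1,1,3),np.zeros(3),np.zeros(3),K(f),np.array(f['distortion'],float))[0].ravel()
def load(n): return pickle.load(open(f'pics/{n}.pkl','rb'))
E
python3 - <<'E'
from h import *
for n in ["scene","top","wrist"]:
    f=grab(n,n+"0"); print(n,f['fov_y'],np.round(f['T'],3).tolist(),f['distortion'])
print(ctrl.get_state())
E
```

```text
scene 46.2401396560531 [[-0.846, -0.378, 0.375, -0.211], [-0.533, 0.613, -0.583, 1.17], [-0.009, -0.694, -0.72, 1.413], [0.0, 0.0, 0.0, 1.0]] [-0.08473891  0.          0.          0.          0.        ]
top 56.36709638570683 [[0.017, -0.983, 0.181, 0.188], [-1.0, -0.017, 0.002, 0.13], [0.001, -0.181, -0.983, 1.584], [0.0, 0.0, 0.0, 1.0]] [-0.03294306  0.          0.          0.          0.        ]
wrist 69.21861933803235 [[0.225, -0.937, -0.267, 0.198], [-0.974, -0.217, -0.06, -0.519], [-0.002, 0.273, -0.962, 0.385], [0.0, 0.0, 0.0, 1.0]] [0.01141305 0.         0.         0.         0.        ]
{'time': 0.15, 'joints': array([-8.85684363e+01,  1.48470537e+01,  8.79957227e+01, -2.33175734e-03,
        7.72318815e+01, -1.16204830e+01]), 'dq': array([ 0.04928929, -0.06369547, -0.17420254, -0.051785  ,  0.0558214 ,
        0.10946179]), 'tau': array([ 1.84167897e-03, -4.37642813e+01, -2.84232634e+01,  7.19853421e-02,
        3.79664660e-02, -9.04873514e-05]), 'tool_pos': array([ 0.12420149, -0.53541774,  0.24303986]), 'ee_rot': array([-1.79926414e+02, -1.28113795e-02,  1.30525554e+01]), 'force': array([0.22597383, 0.16117867, 0.03888101]), 'ft_torque': array([-0.01209952,  0.02567828,  0.01627603]), 'gripper_force': 0.0, 'opening': 1.0011291621975893}
```

View pics/scene0.png

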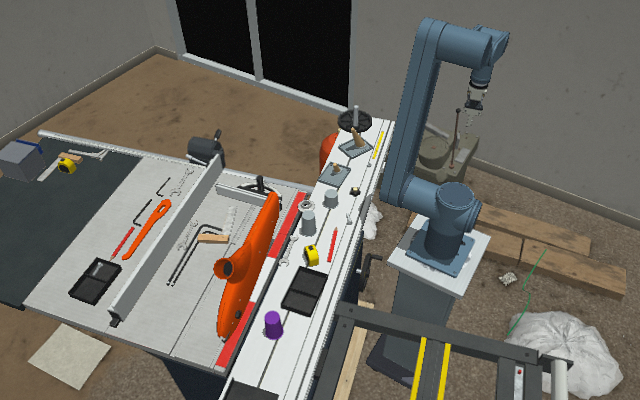

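View pics/top0.png

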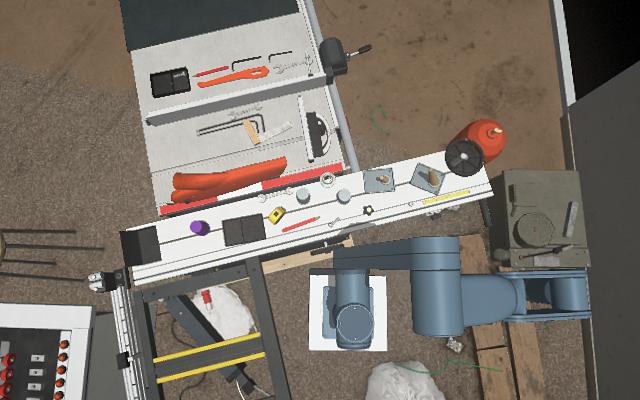

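The scene view shows these candidates:
- Steel cups at scene (307,222) and (331,198); in the top view they are at (303,196) and (344,196).
- The purple look-alike at scene (273,325).
- A ring at scene (305,205), top (327,180).
- Pegs at scene (357,140), which looks long, and (335,173), which looks short; in the top view they are at (430,178) and (380,180).

I'll check these in a close crop.

```bash
python3 - <<'E'
from h import *
a=load('scene0')['img'][115:245,270:400,::-1]; b=load('top0')['img'][145:225,285:455,::-1]
a=cv2.resize(a,None,fx=4.4,fy=4.4,interpolation=cv2.INTER_CUBIC)[:,:572]
cv2.imwrite('pics/c1.png',a)
cv2.imwrite('pics/c2.png',cv2.resize(b,None,fx=4.5,fy=4.5,interpolation=cv2.INTER_CUBIC))
S,T=load('scene0'),load('top0')
for n,s,t in [('cupA',(307,212),(303,193)),('cupB',(331,191),(344,193)),('pegL',(355,131),(436,179)),('pegS',(336,166),(386,182))]:
    print(n,tri((S,s),(T,t)))
E
```

```text
cupA (array([0.47417898, 0.18911947, 0.1033624 ]), [3.090715174169506, 3.0907151741695627])
cupB (array([0.47767041, 0.01894988, 0.0708028 ]), [2.865530093091127, 2.8655300930908325])
pegL (array([ 0.55385438, -0.34988346,  0.097484  ]), [14.67558311280309, 14.675583112803048])
pegS (array([ 0.54588262, -0.15794337,  0.03577409]), [8.565159028218511, 8.565159028218472])
```

View pics/c1.png

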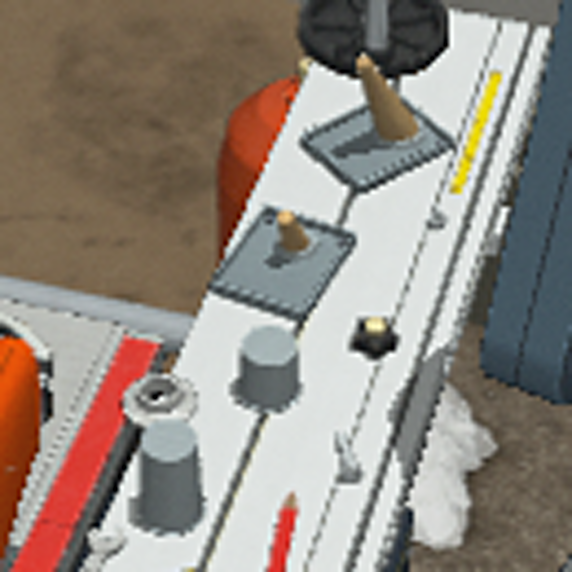

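View pics/c2.png

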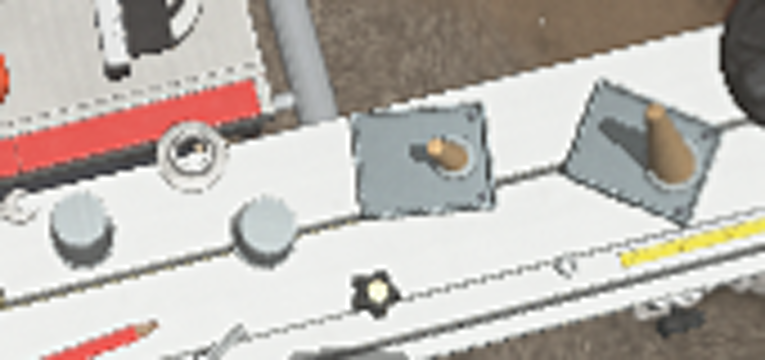

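The crops confirm the choice. The tall cup is the left one, with its closed end at scene (308,214.5), top (302.8,194.8). The squat cup is to its right. The long peg's tip is at scene (353,129.3), top (430.6,170.1), and the short peg's tip is at scene (335,164.3). The ring and the black knob are distractors.

```bash
python3 - <<'E'
from h import *
S,T=load('scene0'),load('top0')
c=lambda x,y:(270+x/4.4-.4,115+y/4.4-.4)
t=lambda x,y:(285+x/4.5-.4,145+y/4.5-.4)
for n,s,q in [('tall top',c(168,438),t(80,222)),('squat top',c(270,345),t(264,222)),('L tip',c(365,63),t(655,110)),('L base',c(397,135),t(680,172)),('S tip',c(287,216),t(434,145)),('S base',c(298,248),t(456,156)),('ring',c(158,398),t(190,155))]:
    X,e=tri((S,s),(T,q)); print(n,X.round(4),np.round(e,1))
W=load('wrist0')
print('tall in wrist',proj(W,np.array([.47,.19,.095])),proj(W,np.array([.59,-.33,.126])))
st=ctrl.get_state(); print(st['tool_pos'],R.from_euler('xyz',st['ee_rot'],degrees=True).as_matrix().round(3))
Tw=np.array(W['T']);M=np.eye(4);M[:3,:3]=R.from_euler('xyz',st['ee_rot'],degrees=True).as_matrix();M[:3,3]=st['tool_pos'];print((np.linalg.inv(M)@Tw).round(3))
E
```

```text
tall top [0.4707 0.1914 0.0958] [2. 2.]
squat top [0.4757 0.0215 0.0623] [2.4 2.4]
L tip [ 0.5736 -0.3265  0.1201] [2.3 2.3]
L base [ 0.5532 -0.3863 -0.0095] [5.3 5.3]
S tip [ 0.5508 -0.1355  0.0668] [1.9 1.9]
S base [ 0.5573 -0.1694 -0.0053] [2.1 2.1]
ring [0.5528 0.0902 0.0092] [0.4 0.4]
tall in wrist [-1095.95971636  -892.15216797] [   74.18654115 -1001.46738741]
[ 0.12420149 -0.53541774  0.24303986] [[ 0.974  0.226 -0.   ]
 [ 0.226 -0.974  0.001]
 [ 0.    -0.001 -1.   ]]
[[-0.001 -0.962 -0.273  0.075]
 [ 1.    -0.001 -0.001  0.   ]
 [ 0.001 -0.273  0.962 -0.142]
 [ 0.     0.     0.     1.   ]]
```

Measured heights: tall cup 0.096, squat cup 0.062, long tip 0.120, short tip 0.067, all consistent with the text. I'll go above the long peg first for a close look, since it lies on the way.

Request:
carry_out --commands '[[[0, 0, 0, 58, -9, -7, 1], [0, 0, 0, 58, -9, -7, 1], [0, 0, 0, 58, -9, -7, 1], [0, 0, 0, 58, -9, -7, 1], [0, 0, 0, 58, -9, -7, 1], [0, 0, 0, 58, -9, -7, 1], [0, 0, 0, 58, -9, -7, 1], [0, 0, 0, 58, -9, -7, 1]]]'

```text
time: 1.15
tool_pos: [0.5616, -0.3598, 0.2995]
ee_rot: [-180.0, 0.0, 13.1]
force: [0.6, -0.4, 0.1]
opening: 1.003
gripper_force: 0.0
```

Request:
carry_out --commands '[[[0, 0, 0, 0, 0, 0, 1], [0, 0, 0, 0, 0, 0, 1]]]'

```text
time: 1.4
tool_pos: [0.5596, -0.3607, 0.2988]
ee_rot: [-179.9, 0.1, 13.1]
force: [-0.4, -0.5, 0.5]
opening: 1.001
gripper_force: 0.0
```

```bash
python3 - <<'E'
from h import *
f=grab('wrist','w1'); st=ctrl.get_state(); print(st['tool_pos'],st['ee_rot'],st['time'])
print(proj(f,np.array([.574,-.327,.126])))
E
```

```text
[ 0.55898106 -0.36122683  0.29905778] [-1.79955445e+02  7.41332972e-02  1.30172681e+01] 1.45
[286.41756511 169.69463775]
```

View pics/w1.png

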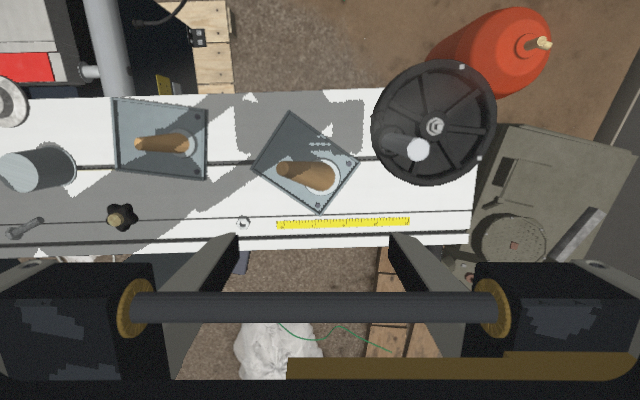

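The wrist view shows the long peg with its tip near (282,169) and its base collar near (325,178). The dish corners are at (290,110), (358,160), (321,213) and (252,167). The short peg is at the left, with its tip at (138,143), and the squat cup is at (25,175).

```bash
python3 - <<'E'
from h import *
f=load('w1'); T=load('top0'); S=load('scene0')
hsv=cv2.cvtColor(f['img'],cv2.COLOR_RGB2HSV); m=cv2.inRange(hsv,(5,90,60),(25,255,255)); m[:140]=0;m[215:]=0;m[:,:255]=0;m[:,360:]=0
n,l,s,c=cv2.connectedComponentsWithStats(m); i=1+s[1:,4].argmax(); print(s[i],c[i])
ys,xs=np.where(l==i)
for x in range(xs.min(),xs.max()+1,5): print(x,ys[xs==x].min(),ys[xs==x].max(),end=' | ')
C=np.array([onz(f,p,.014) for p in [(290,110),(358,160),(321,213),(252,167)]])
print('\ncorners',C.round(3).tolist(),'centre',C.mean(0).round(4))
for i in range(4):
    d=C[(i+1)%4]-C[i]; print(np.linalg.norm(d).round(3),np.degrees(np.arctan2(d[1],d[0])).round(1))
tip=onz(f,(282,168.5),.126); print('tip z=.126',tip)
t=lambda x,y:(285+x/4.5-.4,145+y/4.5-.4); c=lambda x,y:(270+x/4.4-.4,115+y/4.4-.4)
print(tri((f,(282,168.5)),(S,c(365,61)),(T,t(655,110))))
print('base',onz(f,(325,178),.014))
E
```

```text
[292 167  42  23 609] [316.22167488 178.13957307]
292 178 178 | 297 173 180 | 302 173 182 | 307 171 184 | 312 170 187 | 317 170 189 | 322 171 189 | 327 170 188 | 332 172 183 | 
corners [[0.637, -0.309, 0.014], [0.591, -0.421, 0.014], [0.499, -0.387, 0.014], [0.545, -0.271, 0.014]] centre [ 0.5679 -0.3467  0.014 ]
0.121 -112.4
0.098 159.8
0.125 68.1
0.099 -22.8
tip z=.126 [ 0.57419966 -0.32203046  0.126     ]
(array([ 0.57282958, -0.32349541,  0.12519646]), [1.9454630854610928, 2.8692547106279265, 1.6324464857668408])
base [ 0.55361921 -0.37971314  0.014     ]
```

Request:
carry_out --commands '[[[0, 0, 0, 4, -61, 4, 1], [0, 0, 0, 4, -61, 4, 1], [0, 0, 0, 4, -61, 4, 1], [0, 0, 0, 4, -61, 4, 1], [0, 0, 0, 4, -61, 4, 1], [0, 0, 0, 4, -61, 4, 1], [0, 0, 0, 4, -61, 4, 1], [0, 0, 0, 4, -61, 4, 1]]]'

```text
time: 2.45
tool_pos: [0.4799, 0.1219, 0.2678]
ee_rot: [180.0, -0.0, 12.9]
force: [0.7, 1.0, -0.5]
opening: 1.0
gripper_force: 0.0
```

Request:
carry_out --commands '[[[0, 0, 0, 3, -60, 4, 1], [0, 0, -9.3, 0, 0, 0, 1], [0, 0, -9.3, 0, 0, 0, 1], [0, 0, -9.3, 0, 0, 0, 1], [0, 0, -9.3, 0, 0, 0, 1], [0, 0, -9.3, 0, 0, 0, 1], [0, 0, -9.3, 0, 0, 0, 1], [0, 0, 0, 0, 0, 0, 1]]]'

```text
time: 3.45
tool_pos: [0.4701, 0.1794, 0.2638]
ee_rot: [180.0, 0.0, 68.6]
force: [0.5, -1.1, 0.6]
opening: 1.001
gripper_force: 0.0
```

```bash
python3 - <<'E'
from h import *
f=grab('wrist','w2'); st=ctrl.get_state(); print(st['tool_pos'],st['ee_rot'],st['time'],st['joints'])
print(proj(f,np.array([.471,.191,.095])))
E
```

```text
[0.47015054 0.17964799 0.26377357] [1.79987874e+02 7.74787173e-03 6.85451142e+01] 3.5 [ 8.20352585e+00  9.20372126e+00  9.22520762e+01 -1.29924505e-02
  7.85374989e+01  2.96609920e+01]
[310.64235906 180.18992214]
```

View pics/w2.png

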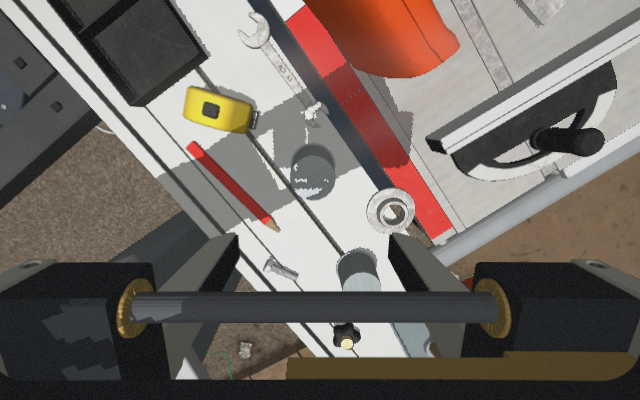

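The wrist view shows the tall cup just ahead of the jaws: closed end around (312,178), wall running up to about (315,147). The squat cup is at (358,270) and the ring at (390,211). I'll check the end's outline numerically.

```bash
python3 - <<'E'
from h import *
f=load('w2'); g=cv2.cvtColor(f['img'],cv2.COLOR_RGB2GRAY).astype(int)
print('col312',g[140:206,312].tolist()); print('row180',g[180,280:345].tolist())
hsv=cv2.cvtColor(f['img'],cv2.COLOR_RGB2HSV); print('sat',hsv[140:206:2,312,1].tolist())
for z in (.095,):
  for p in [(312,177),(312,180)]: print(p,onz(f,p,z))
for r in (25,): 
  a=np.linspace(0,2*np.pi,9)[:8]; print([proj(f,np.array([.471+.025*np.cos(t),.191+.025*np.sin(t),.095])).round(0).tolist() for t in a])
E
```

```text
col312 [134, 138, 130, 113, 105, 80, 80, 79, 80, 78, 77, 79, 82, 81, 78, 90, 110, 110, 107, 108, 113, 112, 112, 113, 110, 109, 108, 112, 109, 109, 112, 110, 109, 109, 108, 106, 105, 109, 106, 108, 106, 105, 103, 111, 112, 107, 104, 105, 107, 143, 211, 213, 211, 208, 200, 109, 104, 103, 103, 114, 167, 227, 227, 227, 227, 227]
row180 [220, 171, 70, 69, 93, 94, 105, 115, 171, 219, 127, 106, 106, 108, 125, 204, 211, 161, 219, 217, 201, 201, 216, 217, 214, 213, 207, 106, 107, 106, 110, 106, 106, 104, 108, 108, 109, 111, 109, 109, 108, 104, 104, 121, 197, 185, 128, 201, 136, 106, 104, 104, 105, 109, 115, 161, 226, 226, 226, 227, 226, 226, 226, 226, 226]
sat [4, 4, 12, 16, 13, 10, 3, 10, 9, 12, 7, 7, 11, 12, 9, 9, 12, 11, 12, 7, 10, 12, 13, 14, 9, 12, 13, 13, 12, 12, 5, 1, 3]
(312, 177) [0.47367554 0.19374823 0.095     ]
(312, 180) [0.47245707 0.19065503 0.095     ]
[[332.0, 172.0], [320.0, 159.0], [302.0, 159.0], [289.0, 171.0], [290.0, 188.0], [302.0, 200.0], [319.0, 201.0], [331.0, 189.0]]
```

Request:
carry_out --commands '[[[0, 0, 0, 14, -2, 20, 1], [0, 0, 0, 0, 0, 0, 1], [0, 0, 0, 0, 0, 45, 1], [0, 0, 0, 0, 0, 45, 1], [0, 0, 0, 0, 0, 40, 1], [0, 0, 0, 0, 0, 28, 1], [0, 0, 0, 0, 0, 15, 1], [0, 0, 0, 0, 0, 0, 1]]]' --grip_force 20

```text
time: 4.5
tool_pos: [0.4733, 0.1943, 0.0705]
ee_rot: [-179.9, 0.0, 68.8]
force: [-0.5, -0.2, 0.8]
opening: 1.004
gripper_force: 0.0
```

Request:
carry_out --commands '[[[0, 0, 0, 0, 0, 0, 0.5], [0, 0, 0, 0, 0, 0, 0.4], [0, 0, 0, 0, 0, 0, 0.4], [0, 0, 0, 0, 0, 0, 0.4], [0, 0, 0, 0, 0, 0, 0.4]]]' --grip_force 20

```text
time: 5.12
tool_pos: [0.4738, 0.1947, 0.0709]
ee_rot: [180.0, -0.0, 68.9]
force: [1.2, -0.0, 0.7]
opening: 0.563
gripper_force: 20.0
```

Request:
carry_out --commands '[[[0, 0, 0, 0, 0, -15, 0.4], [0, 0, 0, 0, 0, -40, 0.4], [0, 0, 0, 0, 0, -50, 0.4], [0, 0, 0, 0, 0, -50, 0.4], [0, 0, 0, 0, 0, -30, 0.4], [0, 0, 0, -20, 14, 0, 0.4], [0, 0, 0, -37, 26, 0, 0.4], [0, 0, 0, -41, 28, 0, 0.4]]]'

```text
time: 6.12
tool_pos: [0.5015, 0.0781, 0.2567]
ee_rot: [179.9, -0.0, 68.9]
force: [0.5, 0.5, -0.7]
opening: 0.561
gripper_force: 20.0
```

Request:
carry_out --commands '[[[0, 0, 0, -41, 28, 0, 0.4], [0, 0, 0, -41, 28, 0, 0.4], [0, 0, 0, -41, 28, 0, 0.4], [0, 0, 0, -41, 28, 0, 0.4], [0, 0, 0, -41, 28, 0, 0.4], [0, 0, 0, -41, 28, 0, 0.4], [0, 0, 0, -41, 28, 0, 0.4], [0, 0, 0, -20, 13, 0, 0.4]]]'

```text
time: 7.12
tool_pos: [0.5856, -0.2856, 0.2559]
ee_rot: [-180.0, 0.0, 68.7]
force: [-1.6, -0.4, -1.1]
opening: 0.562
gripper_force: 20.0
```

Request:
carry_out --commands '[[[0, -5, 0, 0, 0, 0, 0.4], [0, -8, 0, 0, 0, 0, 0.4], [0, -8, 0, 0, 0, 0, 0.4], [0, -4, 0, 0, 0, 0, 0.4], [0, 0, 0, 0, 0, 0, 0.4], [0, 0, 0, 0, 0, 0, 0.4]]]'

```text
time: 7.88
tool_pos: [0.5857, -0.2831, 0.2562]
ee_rot: [180.0, 24.9, 68.8]
force: [1.0, 0.6, -1.0]
opening: 0.561
gripper_force: 20.0
```

```bash
cat > go.py <<'E'
from h import *
st=ctrl.get_state(); M=R.from_euler('xyz',st['ee_rot'],degrees=True).as_matrix(); P=np.array(st['tool_pos'])
az=np.radians(69); p=np.array([np.sin(np.radians(25))*np.cos(az),np.sin(np.radians(25))*np.sin(az),np.cos(np.radians(25))])
tip=np.array([.573,-.323,.126]); yp=np.array([np.sin(az),-np.cos(az),0])
D=np.column_stack([np.cross(yp,-p),yp,-p])
print('turn',R.from_matrix(M.T@D).as_rotvec(degrees=True).round(1),'shift to pre',(M.T@(tip+.091*p-P)*1000).round(1),st['time'],st['opening'],st['joints'].round(0))
E
python3 - <<'E'
from go import *
for n in ('wrist','scene','top'): 
    f=grab(n,n+'3'); print(n,proj(f,P+M@[0,0,-.024]),proj(f,P+M@[0,0,.071]),proj(f,tip))
a=load('scene3')['img'][80:180,300:410,::-1]; b=load('top3')['img'][130:230,385:495,::-1]
cv2.imwrite('pics/c3.png',np.hstack([cv2.resize(i,(396,360),interpolation=cv2.INTER_CUBIC) for i in (a,b)]))
E
```

```text
turn [-0.  -0.1 -0.2] shift to pre [17.1  2.4 44.7] 7.875 0.5606146893745573 [-23.  26.  74. -25.  80.   3.]
wrist [314.27056157 288.4623347 ] [313.97524759 219.57949858] [316.42951955 180.95944908]
scene [344.07952734 104.14378748] [350.7022869  117.43855435] [351.85008258 128.21793795]
top [428.74652474 154.30216992] [431.92482917 164.53175328] [429.93949025 169.33165009]
```

View pics/c3.png

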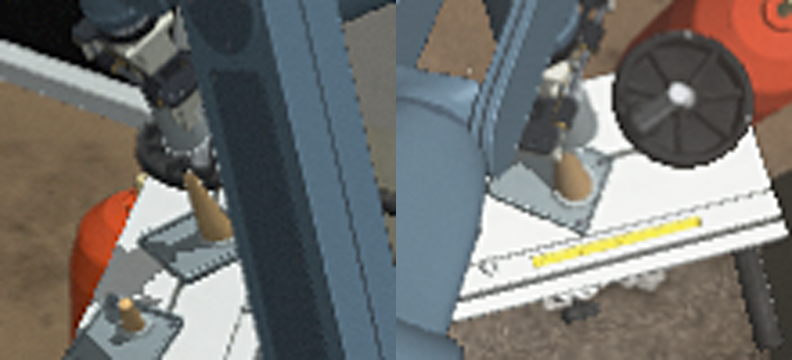

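The left crop shows the cup held and tilted, with its mouth near (205,150) just above the peg tip at (190,175). The right crop agrees. I'll shift to the axis and insert, watching the force.

Request:
carry_out --commands '[[[0, 0, 0, 9, 1, 15, 0.4], [0, 0, 0, 8, 1, 15, 0.4], [0, 0, 0, 0, 0, 15, 0.4], [0, 0, 0, 0, 0, 10, 0.4], [0, 0, 0, 0, 0, 10, 0.4], [0, 0, 0, 0, 0, 10, 0.4], [0, 0, 0, 0, 0, 10, 0.4], [0, 0, 0, 0, 0, 0, 0.4]]]'

```text
time: 9.02
tool_pos: [0.5796, -0.303, 0.1705]
ee_rot: [-179.9, 25.0, 68.9]
force: [0.4, 0.1, -1.1]
opening: 0.562
gripper_force: 20.0
```

```bash
python3 - <<'E'
from go import *
print(st['force'],st['ft_torque'])
f=grab('scene','s4'); g=grab('top','t4')
a=f['img'][80:180,300:410,::-1]; b=g['img'][130:230,385:495,::-1]
cv2.imwrite('pics/c4.png',np.hstack([cv2.resize(i,(396,360),interpolation=cv2.INTER_CUBIC) for i in (a,b)]))
E
```

```text
turn [-0.2 -0.  -0.1] shift to pre [ -0.2   0.9 -41.8] 9.025 0.5619578907726362 [-25.  30.  80. -27.  70.   6.]
[ 0.40984599  0.11974526 -1.0778647 ] [ 0.20137404 -0.18200863 -0.03307103]
```

View pics/c4.png

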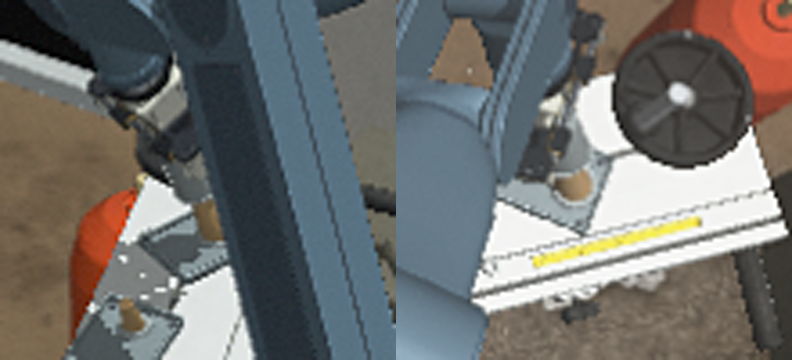

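The tip is inside the mouth in both crops, with no contact force. About 69 mm remain.

Request:
carry_out --commands '[[[0, 0, 0, 0, 0, 9, 0.4], [0, 0, 0, 0, 0, 9, 0.4], [0, 0, 0, 0, 0, 9, 0.4], [0, 0, 0, 0, 0, 9, 0.4], [0, 0, 0, 0, 0, 8, 0.4], [0, 0, 0, 0, 0, 6, 0.4], [0, 0, 0, 0, 0, 5, 0.4], [0, 0, 0, 0, 0, 0, 0.4]]]'

```text
time: 10.12
tool_pos: [0.5716, -0.3246, 0.1212]
ee_rot: [-180.0, 25.0, 68.9]
force: [-0.1, 0.8, -1.3]
opening: 0.561
gripper_force: 20.0
```

Request:
carry_out --commands '[[[0, 0, 0, 0, 0, 3, 0.4], [0, 0, 0, 0, 0, 2, 0.4], [0, 0, 0, 0, 0, 2, 0.4], [0, 0, 0, 0, 0, 0, 0.4]]]'

```text
time: 10.62
tool_pos: [0.5706, -0.3273, 0.1151]
ee_rot: [-180.0, 25.0, 68.9]
force: [-0.1, 0.4, -1.2]
opening: 0.559
gripper_force: 20.0
```

Request:
carry_out --commands '[[[0, 0, 0, 0, 0, 2, 0.4], [0, 0, 0, 0, 0, 2, 0.4], [0, 0, 0, 0, 0, 0, 0.4]]]'

```text
time: 11.0
tool_pos: [0.57, -0.3289, 0.1114]
ee_rot: [-180.0, 25.0, 68.9]
force: [-0.1, -0.4, -0.7]
opening: 0.56
gripper_force: 20.0
```

Request:
carry_out --commands '[[[0, 0, 0, 0, 0, 1, 0.4], [0, 0, 0, 0, 0, 1, 0.4], [0, 0, 0, 0, 0, 0, 0.4]]]'

```text
time: 11.38
tool_pos: [0.5698, -0.3297, 0.1097]
ee_rot: [-180.0, 25.0, 68.9]
force: [0.8, -0.5, -1.3]
opening: 0.559
gripper_force: 20.0
```

Request:
carry_out --commands '[[[0, 0, 0, 0, 0, 1, 0.4], [0, 0, 0, 0, 0, 0, 0.4]]]'

```text
time: 11.62
tool_pos: [0.5698, -0.3301, 0.109]
ee_rot: [180.0, 25.0, 68.9]
force: [0.1, 0.5, -0.1]
opening: 0.56
gripper_force: 20.0
```

Request:
carry_out --commands '[[[0, 0, 0, 0, 0, 1, 0.4], [0, 0, 0, 0, 0, 0, 0.4]]]'

```text
time: 11.88
tool_pos: [0.5698, -0.3302, 0.1087]
ee_rot: [180.0, 25.0, 68.8]
force: [0.2, 3.0, 4.7]
opening: 0.558
gripper_force: 20.1
```

Request:
carry_out --commands '[[[0, 0, 0, 0, 0, 1, 0.4], [0, 0, 0, 0, 0, 0, 0.4]]]'

```text
time: 12.12
tool_pos: [0.5698, -0.3303, 0.1086]
ee_rot: [179.9, 25.0, 68.8]
force: [-0.6, 6.6, 9.6]
opening: 0.558
gripper_force: 20.2
```

Request:
carry_out --commands '[[[0, 0, 0, 0, 0, 1, 0.4], [0, 0, 0, 0, 0, 0, 0.4]]]'

```text
time: 12.38
tool_pos: [0.5699, -0.3304, 0.1085]
ee_rot: [179.9, 25.0, 68.8]
force: [-2.0, 9.2, 12.5]
opening: 0.557
gripper_force: 20.3
```

Contact came at the expected depth. I'll ease off the preload, then open gently.

Request:
carry_out --commands '[[[0, 0, 0, 0, 0, -2, 0.4], [0, 0, 0, 0, 0, 0, 0.4], [0, 0, 0, 0, 0, 0, 0.6], [0, 0, 0, 0, 0, 0, 0.7], [0, 0, 0, 0, 0, 0, 0.85], [0, 0, 0, 0, 0, 0, 1], [0, 0, 0, 0, 0, 0, 1], [0, 0, 0, 0, 0, 0, 1]]]'

```text
time: 13.38
tool_pos: [0.5695, -0.3305, 0.108]
ee_rot: [180.0, 25.0, 68.8]
force: [-0.9, -0.4, -0.6]
opening: 0.995
gripper_force: 0.0
```

Request:
carry_out --commands '[[[0, 0, 0, 0, 0, -5, 1], [0, 0, 0, 0, 0, -10, 1], [0, 0, 0, 0, 0, -15, 1], [0, 0, 0, 0, 0, -25, 1], [0, 0, 0, 0, 0, -40, 1], [0, 0, 0, 0, 0, -50, 1], [0, 0, 0, 0, 0, -30, 1], [0, 0, 0, 0, 0, 0, 1]]]'

```text
time: 14.38
tool_pos: [0.598, -0.2607, 0.2705]
ee_rot: [179.6, 25.0, 68.8]
force: [0.6, 0.6, -0.1]
opening: 1.0
gripper_force: 0.0
```

```bash
python3 - <<'E'
from go import *
print(st['tool_pos'],st['force'])
w=grab('wrist','w5'); f=grab('scene','s5'); 
print('tip proj',proj(w,tip+.004*p),proj(w,tip-.091*p))
a=f['img'][90:230,290:400,::-1]
cv2.imwrite('pics/c5.png',np.hstack([w['img'][:,140:500,::-1],cv2.resize(a,(314,400),interpolation=cv2.INTER_CUBIC)]))
E
```

```text
turn [ 0.3 -0.  -0.2] shift to pre [ 0.2 -1.4 68.3] 14.375 1.0002167740522498 [-21.  26.  72. -25.  82.   4.]
[ 0.59796602 -0.26066385  0.27050835] [ 0.58571988  0.64737075 -0.073348  ]
tip proj [312.05563725 192.69887554] [311.98079754 175.75009973]
```

View pics/c5.png

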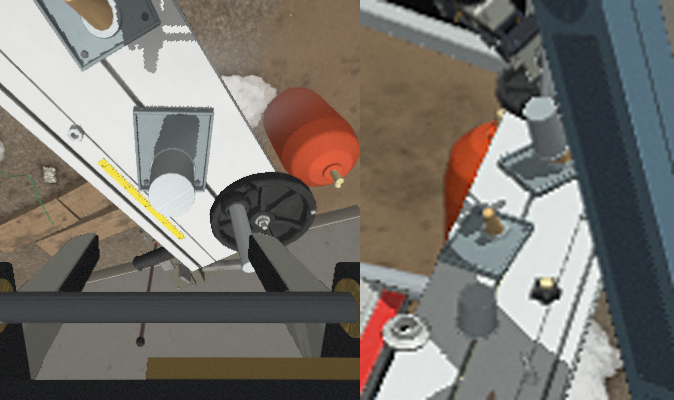

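The cup hangs on the long peg. Its closed end is at wrist (312,194), as predicted, clear of the dish, and the squat cup is undisturbed. I'll let it settle, confirm it is still, and hand in.

Request:
carry_out --commands '[[[0, 0, 0, 0, 0, 0, 1], [0, 0, 0, 0, 0, 0, 1], [0, 0, 0, 0, 0, 0, 1], [0, 0, 0, 0, 0, 0, 1], [0, 0, 0, 0, 0, 0, 1], [0, 0, 0, 0, 0, 0, 1]]]'

```text
time: 15.22
tool_pos: [0.5962, -0.2615, 0.2667]
ee_rot: [180.0, 25.0, 68.8]
force: [0.4, 1.3, 0.6]
opening: 1.0
gripper_force: 0.0
```

```bash
python3 - <<'E'
from h import *
a=load('w5')['img'];b=grab('wrist','w6')['img']
d=np.abs(a.astype(int)-b)[100:225,270:360].max(2); print('changed px',(d>60).sum())
if (d>60).sum()<150: print(ctrl.hand_in())
E
```

```text
changed px 1263
```

```bash
python3 - <<'E'
from h import *
a=load('w6')['img'];import time
for i in range(12): b=grab('wrist','w7')['img']
d=np.abs(a.astype(int)-b)[100:225,270:360].max(2); n=(d>60).sum(); print('changed px',n)
if n<150: print(ctrl.hand_in())
E
```

```text
changed px 2
the job is handed in; nothing more can be done
None
```

The tall cup hangs mouth-down on the long peg, slid down until the tip met its bottom and then released; the shorter cup was left where it stood, and the job was handed in at about 16 s, with no verdict returned.

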